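Unbar the leaning file rack and refile the two document cases

ROBOT

A 6-joint arm with a two-finger parallel gripper is mounted at the origin on the work surface. World frame = base frame: x ahead of the robot, y to its left, z up, the work surface at z = 0. Lengths are in mm, angles in rad, forces in N, time in s.
With the tool pointing down it reaches from about 350 to 875 mm from the base axis. Payload 4.2 kg.
Tool frame: the origin (TCP) lies midway between the tips of the shut fingers; the grasp point (between the pads) lies 19 mm behind it (arm.tcp_to_grasp is the distance from the TCP to the grasp point, in mm); z points along the fingers, y is the line along which they close (so a half turn about z gives the same grasp; the last joint's range is limited). The gripper opens to 85 mm and grips with 20 to 120 N. Pads are 22 mm wide; open, the fingers measure 114 mm over their backs; the gripper's body (76 mm by 85 mm) begins 54 mm behind the grasp point. The pads swing forward as they close: fully open they stand 13 mm farther back than shut.
Start: joints at [0.259, 0.385, 0.008, 0, -1.194, -0.259], TCP at [624.979, 0.025, 231.312] pointing down, gripper open.
Joint ranges: [-3.14, 3.14], [-1.21, 2.06], [-1.07, 1.41], [-3.16, 2.05], [-2.99, -0.16], [-3.1, 3.1]. Speed limits (rad/s): [2.79, 2.79, 3.14, 3.14, 3.14, 3.14].

INTERFACE

Orientations are given as a unit quaternion [x, y, z, w].
In Python, from bench import arm, imaging, job, models gives the robot as it stands.
- The arm moves only by the tool arm_command, never from a script. Its argument "rows" is a list of rows, each an object with "grip": the opening, from 0 (shut) to 1 (fully open); "linear": the shift along the tool's x, y, z in mm, a list of three; "rot": the turn, a rotation vector about the tool's x, y, z in rad, a list of three. In form: [{"grip": grip, "linear": [tx, ty, tz], "rot": [rx, ry, rz]}, ...]. A call has 1 to 10 rows; each row is the pose to reach, as a shift and turn from the pose commanded when the call began, along the tool's axes at that moment; what a row does not reach only later rows make up. A row lasts 1/8 s, in which the tool goes at most 62.5 mm and 10.7 degrees, less where a joint would pass 70% of its speed; a pose out of reach is approached as far as the arm can. A call with a gripper value outside its range is refused whole. The fingers move at their own pace and stop on an object; the grip force is fixed at half the most. Time passes only in rows, so rows that repeat a pose let the fingers close. It gives the time, the measured TCP pose, the force, the opening and the grip force at its end, in the units of the state.
- arm.read_state(): the state, without advancing time (a new reading comes with each control period).
- imaging.get_image(name): name is "scene" or "side" or "wrist"; returns a dict with "frame" (480x640x3 uint8, red, green, blue), "fx", "fy", "cx", "cy" (pixels), "extrinsics" (4x4, takes a point from world to camera coordinates); the wrist camera has in their place "T_tool_cam" (4x4, takes a point from camera to tool coordinates, whose origin is the TCP and whose axes are the flange's). Camera axes: x right, y down, z forward; pixel columns grow to the right and rows downward; lengths in mm; the calibration is good to about 2 mm. A picture is of the moment at which its call begins: read the wrist's pose just before it. There is no depth.
- job.job_done(): hands the job in; it is judged then, once.
Trained networks look in a picture, given as the dict that the camera call returned (one of the last four; its "shot" number tells which), for a name from the list of things; names that differ only in an ending like _2 or _b are one class to them, and where a whole thing is asked for, a point or a joint stands for the part that bears it (a point fixed in the world has none). Each returns a list of dicts, best first, with "score" (0 to 1); they miss things now and then, are a little off and sometimes report something else, mostly with a low value. They report only what shows in the picture. A call takes as long as a camera call.
- models.spot_in(picture, query): "rect" ([left, top, right, bottom] in pixels, round what is visible of it).
- models.tip_of(picture, query): "pixel" ([column, row] in pixels: a listed point, or the origin of a listed thing).
The state is a dict: "clock": time; "joints": joint angles; "joint_vel": joint speeds; "joint_efforts": joint torques, N m; "position": TCP position; "ee_rot": TCP orientation; "contact_force": force on the tool from outside, world axes, zero at the start; "wrist_torque": the same for the moment, N m; "gripper_width": finger opening in mm; "grasp_force": force on a finger pad.
Only numpy, scipy, OpenCV 4.12 (cv2) and the standard library are available. Lean on these libraries where they do the work, as an engineer would, in place of code of your own. Each camera call takes 0.05 s, during which the arm holds its last target. There are 200 camera calls.

TASK

Lift the retaining bar out of its two brackets on the blue leaning rack and lay it in the blue tray, lengthwise. Only then draw the two document cases out of the rack and push each down past the sprung roller of the holder with its own colour (red into red, green into green) until it stands fully home on the floor of the holder; do not slam it, and leave the other things on the desk where they are.

Things in the scene. Friction and masses are not known exactly. Their poses are not given: they have to be found in the camera images.
- rack: fixed blue leaning rack, base 150 x 200 x 12 mm; origin on the desk under its middle, z up, y along the row. The cases stand at y = +43 and -43 mm (which is where varies), tops leaning to -x, fronts to +x, on a slanted ledge 32 mm up with a 10 mm lip, 4 mm side play between 66 mm high walls; the back panel ends 92 mm up the case. Draw a case out along its own slanted length
- bar: the retaining bar as a whole; same origin and axes as bar_mid
- bar_mid (a point): centre of the retaining bar: square aluminium bar 14 x 200 x 14 mm along its y axis, about 0.15 kg, with an orange finger tab in the middle. Seated, it crosses in front of the cases 3 mm above their latch blocks, so that they cannot be drawn out
- bar_seat (a point): where the bar's centre sits when it is in its brackets, 123 mm above the desk; axes of the rack. The two grey brackets stand 90 mm to either side along y: slots 18 mm wide and 22 mm deep, open straight up
- bar_tab (a point): grip point of the bar's orange tab, 33 mm above the bar's centre along its z. The tab is 12 mm thick (x), 30 mm wide (y), and stands from 6 to 52 mm above the bar's centre; the side faces (y) are free to take hold of, the cases are close behind it
- tray_in (a point): centre of the inner floor of the fixed blue tray, 4 mm above the desk; inside 122 mm (x) by 242 mm (y), rim 26 mm above the desk, wall 4 mm; the tray's long side is its y axis
- tray: the same tray; origin under its centre
- red_mid (a point): centre of the red document case: rigid, 26 mm thick (its x), 66 wide (its y), 150 tall (its z, foot to top), about 0.22 kg. A grey latch block 36 mm wide sticks out 12 mm from its +x face, from 20 mm to 0 mm below the centre. At the start the case leans 0.38 rad from upright; the point's axes show it. Its top 55 mm are free on both broad faces once the bar is out
- red_foot (a point): middle of the red case's foot (underside), 75 mm below the centre along its z; same axes
- red: the red case itself; same origin and axes as red_foot
- red_holder: fixed grey holder with a red flared rim (top 61 mm above the desk), for the red case; origin on the desk under its centre, z up. Base from x = -40 to 70, y = -50 to 50 mm. Pocket open at the top, 30 mm (x) by 72 mm (y), straight from 48 mm down to its floor at 10 mm
- red_holder_floor (a point): centre of the pocket floor in the red holder, 10 mm above the desk; axes of the holder. A sprung rubber roller (44 mm across) in the +x wall, centred 22 mm above this floor, reaches 5 mm into the pocket: the case stops on it by itself, must be pushed over it with 8 to 15 N all the way down (it also pushes sideways, about 10 N), then grips it. Home: the case's foot stands on the floor
- green_mid (a point): centre of the green document case: rigid, 26 mm thick (its x), 66 wide (its y), 150 tall (its z, foot to top), about 0.22 kg. A grey latch block 36 mm wide sticks out 12 mm from its +x face, from 20 mm to 0 mm below the centre. At the start the case leans 0.38 rad from upright; the point's axes show it. Its top 55 mm are free on both broad faces once the bar is out
- green_foot (a point): middle of the green case's foot (underside), 75 mm below the centre along its z; same axes
- green: the green case itself; same origin and axes as green_foot
- green_holder: fixed grey holder with a green flared rim (top 61 mm above the desk), for the green case; origin on the desk under its centre, z up. Base from x = -40 to 70, y = -50 to 50 mm. Pocket open at the top, 30 mm (x) by 72 mm (y), straight from 48 mm down to its floor at 10 mm
- green_holder_floor (a point): centre of the pocket floor in the green holder, 10 mm above the desk; axes of the holder. A sprung rubber roller (44 mm across) in the +x wall, centred 22 mm above this floor, reaches 5 mm into the pocket: the case stops on it by itself, must be pushed over it with 8 to 15 N all the way down (it also pushes sideways, about 10 N), then grips it. Home: the case's foot stands on the floor
- mug: bystander, to be left alone: white china mug, 76 mm across, 88 mm tall, handle; origin at the centre of its underside
- can: bystander, to be left alone: red can, 68 mm across, 100 mm tall; origin at the centre of its underside
- cup: bystander, to be left alone: lidded paper drinking cup, white with a blue band, 82 mm across, 112 mm tall; origin at the centre of its underside
- stapler: bystander, to be left alone: black stapler, 130 x 36 x 44 mm; origin at the centre of its underside
- notebook: bystander, to be left alone: blue notebook lying flat, 100 x 140 x 14 mm; origin at the centre of its underside

How it is judged:
By the outcome, as a careful person would: the job done as asked, in the order asked, and still so for the second after the job is handed in, with the robot touching nothing.
It also fails if it takes over 72 s, if anything falls off the work surface, if the arm or the gripper's body presses on something with over 40 N, if the wrist force passes 120 N, or if a joint passes its speed limit or range.

## Working session

There is one attempt and no reset: what is moved stays moved. The work goes in short steps, Python scripts to look and compute and a tool call to move; the robot and the scene stay as the last step left them, time stands still between calls to the robot, and variables do not carry over. Pictures are saved under pics/ and viewed, at most 10 in all, crops included, and the job is handed in when it is done.

Besides the shell and the picture viewer there is one more tool, called after "Call:" by a JSON object that holds its "fn" and its "kwargs". arm_command: Moves the arm, as the interface text tells. Its arguments: {"type":"object","properties":{"rows":{"type":"array"}},"required":["rows"]}

```bash
mkdir -p pics; ls; cat > h.py <<'E'
import numpy as np, cv2
from scipy.spatial.transform import Rotation as R
from scipy.optimize import least_squares
from bench import arm, imaging, job, models
def cam(n):
    s=arm.read_state(); p=imaging.get_image(n)
    if n=="wrist":
        T=np.eye(4);T[:3,:3]=R.from_quat(s["ee_rot"]).as_matrix();T[:3,3]=s["position"]
        p["E"]=np.linalg.inv(T@np.array(p["T_tool_cam"]))
    else: p["E"]=np.array(p["extrinsics"])
    return p
def proj(p,X):
    c=p["E"][:3,:3]@np.asarray(X,float)+p["E"][:3,3]
    return np.array([p["fx"]*c[0]/c[2]+p["cx"],p["fy"]*c[1]/c[2]+p["cy"]])
def ray(p,uv):
    Rm=p["E"][:3,:3];o=-Rm.T@p["E"][:3,3]
    d=Rm.T@np.array([(uv[0]-p["cx"])/p["fx"],(uv[1]-p["cy"])/p["fy"],1]);return o,d
def atz(p,uv,z):
    o,d=ray(p,uv);return o+d*(z-o[2])/d[2]
def tri(l):
    A=0;b=0
    for p,uv in l:
        o,d=ray(p,uv);d=d/np.linalg.norm(d);M=np.eye(3)-np.outer(d,d);A=A+M;b=b+M@o
    return np.linalg.solve(A,b)
def save(p,f): cv2.imwrite("pics/"+f,cv2.cvtColor(p["frame"],cv2.COLOR_RGB2BGR))
E
cat > a.py <<'E'
from h import *
np.set_printoptions(precision=1,suppress=True)
P={n:cam(n) for n in("scene","side","wrist")}
for n in P: save(P[n],n+"0.png")
for q in "rack bar_mid bar_seat bar_tab tray_in red_mid red_foot red_holder red_holder_floor green_mid green_foot green_holder green_holder_floor mug can cup stapler notebook".split():
    o=[];l=[]
    for n in P:
        r=models.tip_of(P[n],q)
        if r: o.append((n,np.round(r[0]["pixel"]).tolist(),round(r[0]["score"],2)))
        if r and r[0]["score"]>.3: l.append((P[n],r[0]["pixel"]))
    print(q,o,tri(l) if len(l)>1 else "", [np.round(atz(p,u,0)).tolist() for p,u in l])
im=np.hstack([cv2.resize(P[n]["frame"],(640,480)) for n in("scene","side")])
E
python3 a.py; python3 -c "
from h import *
print(arm.read_state())"
```

```text
pics
rack [('scene', [303.0, 293.0], 0.87), ('side', [305.0, 276.0], 0.89), ('wrist', [384.0, 197.0], 0.96)] [544.   -7.2   3.3] [[544.0, -8.0, 0.0], [542.0, 1.0, 0.0], [545.0, -7.0, 0.0]]
bar_mid [('side', [299.0, 242.0], 0.8), ('wrist', [431.0, 227.0], 0.94)] [530.8  -5.  119.6] [[536.0, 122.0, 0.0], [489.0, 28.0, 0.0]]
bar_seat [('scene', [299.0, 245.0], 0.62), ('side', [303.0, 241.0], 0.6), ('wrist', [430.0, 232.0], 0.93)] [536.   -6.5 123.7] [[409.0, 84.0, 0.0], [546.0, 122.0, 0.0], [490.0, 34.0, 0.0]]
bar_tab [('scene', [297.0, 230.0], 0.69), ('side', [302.0, 228.0], 0.8), ('wrist', [447.0, 246.0], 0.68)] [536.1  -8.6 163.9] [[358.0, 116.0, 0.0], [547.0, 175.0, 0.0], [467.0, 50.0, 0.0]]
tray_in [('scene', [143.0, 376.0], 0.75), ('side', [318.0, 402.0], 0.58)] [ 539.2 -355.5   12. ] [[531.0, -356.0, 0.0], [539.0, -345.0, 0.0]]
red_mid [('scene', [312.0, 242.0], 0.63), ('side', [296.0, 234.0], 0.89), ('wrist', [426.0, 271.0], 0.86)] [527.2  33.4 108.1] [[417.0, 116.0, 0.0], [532.0, 151.0, 0.0], [490.0, 82.0, 0.0]]
red_foot [('scene', [320.0, 276.0], 0.73), ('side', [306.0, 260.0]
[... 2174 characters left out ...]
array([ 2.58601191e-01,  3.84690483e-01,  7.88100604e-03, -1.05567654e-05,
       -1.19396515e+00, -2.58619540e-01]), 'joint_vel': array([ 0.00037255,  0.00059064, -0.000276  , -0.00223784, -0.00115647,
       -0.00065777]), 'joint_efforts': array([-4.38171110e-04, -3.92082274e+01,  1.88615441e+01,  4.19062883e+00,
       -3.32877571e-04,  6.17230384e-06]), 'position': array([6.24979086e+02, 2.88489819e-02, 2.31308808e+02]), 'ee_rot': array([-7.07098920e-01,  7.07114642e-01, -1.21228066e-06,  1.18465760e-05]), 'contact_force': array([-0.24860195, -0.03226409, -0.30453095]), 'wrist_torque': array([ 0.00219939,  0.0244039 , -0.00740007]), 'grasp_force': 0.0, 'gripper_width': 85.27959972005335}
```

View pics/scene0.png

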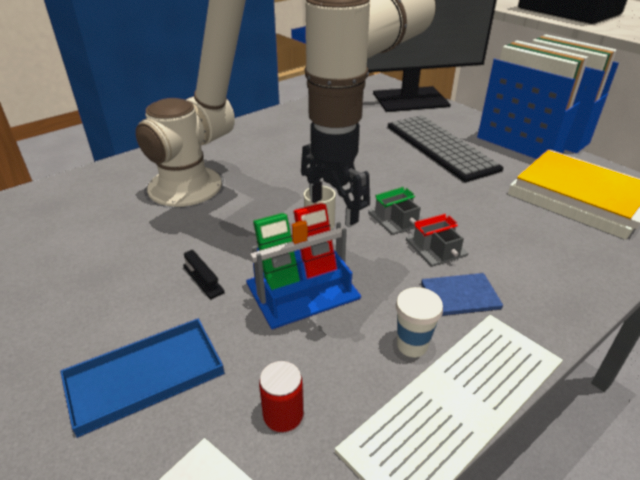

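View pics/side0.png

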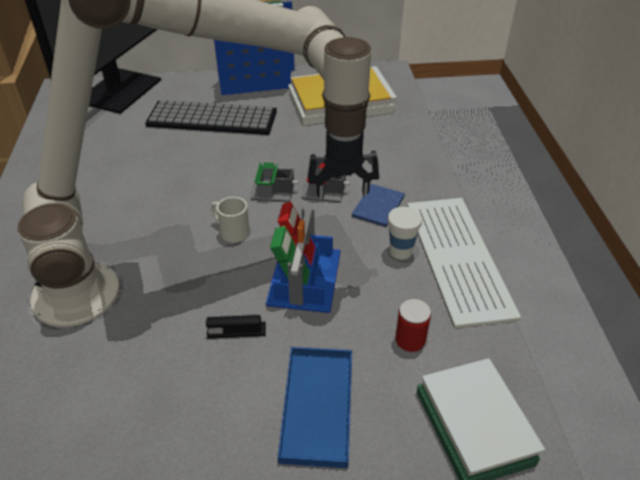

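Scene view: the rack is at (303,293), green at left (275,250) and red at right (315,240). The holders are at (395,210) and (437,240), the tray at (143,376). The side view agrees. Next, the wrist view and a joint fit of the rack.

View pics/wrist0.png

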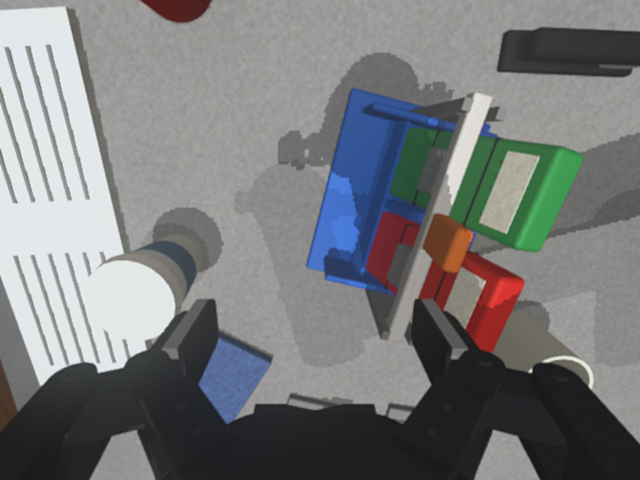

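```bash
cat > b.py <<'E'
from h import *
import json
np.set_printoptions(precision=2,suppress=True)
P={n:cam(n) for n in("scene","side","wrist")}
import pickle;pickle.dump(P,open("P.pkl","wb"))
obs=[]
for q in "rack bar_seat red_mid red_foot green_mid green_foot".split():
    for n in P:
        r=models.tip_of(P[n],q)
        if r and r[0]["score"]>.4: obs.append((q,n,r[0]["pixel"]))
def pts(v):
    x,y,yaw,xm,zm,xb=v
    M=R.from_euler("z",yaw).as_matrix();o=np.array([x,y,0]);L=R.from_euler("y",-.38).as_matrix()@[0,0,75]
    d={"rack":o,"bar_seat":o+M@[xb,0,123]}
    for c,s in(("red",43),("green",-43)):
        m=np.array([xm,s,zm]);d[c+"_mid"]=o+M@m;d[c+"_foot"]=o+M@(m-L)
    return d
def res(v):
    d=pts(v);return np.concatenate([proj(P[n],d[q])-u for q,n,u in obs])
s=least_squares(res,[545,-8,-.15,-20,105,0],loss="soft_l1",x_scale=[10,10,.1,10,10,10])
print(s.x)
for (q,n,u),e in zip(obs,res(s.x).reshape(-1,2)): print(q,n,e)
d=pts(s.x);[print(k,d[k]) for k in d]
E
python3 b.py
```

```text
[544.3   -6.67  -0.22 -27.87 102.67 -11.93]
rack scene [-0.61  2.02]
rack side [1.18 1.16]
rack wrist [ 1.24 -1.56]
bar_seat scene [1.92 2.01]
bar_seat side [-1.88 -0.7 ]
bar_seat wrist [-0.08  0.59]
red_mid scene [3.28 0.83]
red_mid side [-0.64 -0.51]
red_mid wrist [1.89 3.33]
red_foot scene [1.82 1.61]
red_foot side [-0.53 -1.32]
red_foot wrist [-0.58  0.28]
green_mid scene [-0.94 -0.35]
green_mid side [ 0.22 -0.43]
green_mid wrist [-1.08 -0.35]
green_foot scene [0.88 0.95]
green_foot side [-0.58  3.3 ]
green_foot wrist [ 1.2  -2.34]
rack [544.3   -6.67   0.  ]
bar_seat [532.66  -4.07 123.  ]
red_mid [526.47  41.37 102.67]
red_foot [553.62  35.3   33.02]
green_mid [507.73 -42.57 102.67]
green_foot [534.88 -48.63  33.02]
```

Wrist view: the bar's top runs from (482,97) to (390,335), with the tab at (447,243) between the green and red cases. The rack yaw is about -0.22. I'll work out the bar yaw, tray pose and the first move.

```bash
cat >> h.py <<'E'
def go(G,Q,off=19):
    """move numbers to bring the grasp point to G with rotation Q (scipy)"""
    s=arm.read_state();R0=R.from_quat(s["ee_rot"]);t=np.asarray(G,float)+off*Q.as_matrix()[:,2]
    l=R0.inv().apply(t-s["position"]);r=(R0.inv()*Q).as_rotvec()
    print("lin",np.round(l,1).tolist(),"rot",np.round(r,3).tolist(),"|",round(float(np.linalg.norm(l))),"clk",round(s["clock"],2))
def frame(y,z):
    z=np.array(z,float);z/=np.linalg.norm(z);y=np.array(y,float);y-=z*(y@z);y/=np.linalg.norm(y)
    return R.from_matrix(np.column_stack([np.cross(y,z),y,z]))
E
cat > c.py <<'E'
from h import *
import pickle;P=pickle.load(open("P.pkl","rb"))
np.set_printoptions(precision=2,suppress=True)
a=atz(P["wrist"],(481,96),130);b=atz(P["wrist"],(391,335),130);print("bar",a,b,np.linalg.norm(a-b),"mid",(a+b)/2,"yaw",np.arctan2(-(b-a)[0],(b-a)[1]))
a=atz(P["wrist"],(354,90),12);b=atz(P["wrist"],(309,266),12);print("rackfront",np.linalg.norm(a-b),"yaw",np.arctan2(-(b-a)[0],(b-a)[1]))
for n,c in(("scene",[(62,375),(200,322),(222,370),(80,428)]),("side",[(297,349),(352,350),(347,463),(279,462)])):
    X=np.array([atz(P[n],u,26) for u in c if 1]);print(n,X[:,:2].tolist(),X.mean(0))
y=np.array([np.sin(.22),np.cos(.22),0])
for s in(1,-1): go([533+2,-4-.4,123+36+50],frame(s*y,[0,0,-1]))
# holders: edges crop
for n,(l,t,r,b) in(("scene",(365,180,475,270)),("side",(245,150,355,210))):
    save({"frame":cv2.resize(P[n]["frame"][t:b,l:r],None,fx=5,fy=5,interpolation=cv2.INTER_CUBIC)},"hold_"+n+".png")
E
python3 c.py
```

```text
bar [ 512.93 -100.45  130.  ] [560.61  85.29 130.  ] 191.76065541922813 mid [536.77  -7.58 130.  ] yaw -0.25129068425452483
rackfront 193.91505385665576 yaw -0.23752351822058768
scene [[464.55392696816546, -467.5635151096725], [504.18412746447507, -224.4208171825315], [628.2589232649482, -249.793526722869], [585.3718246361626, -478.12878371972954]] [ 545.59 -354.98   26.  ]
side [[506.19294943285973, -231.1082876717578], [620.6671784758652, -244.88001424129072], [577.4161437760611, -492.0598859372143], [455.36219481165676, -478.4812773372623]] [ 539.91 -361.63   26.  ]
lin [4.5, 90.0, 41.3] rot [0.0, 0.0, 1.791] | 99 clk 3.9
lin [4.5, 90.0, 41.3] rot [-0.0, 0.0, -1.351] | 99 clk 3.9
```

View pics/hold_scene.png

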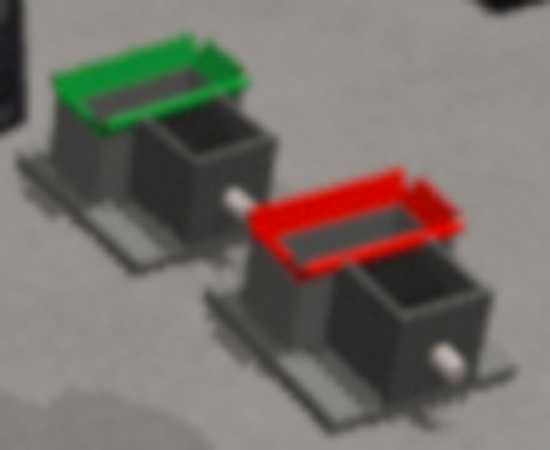

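Holder crop: both holders have the roller housing at lower right (+x), with yaws close to zero. Moving above the bar's tab.

Call:
{"fn": "arm_command", "kwargs": {"rows": [{"grip": 1, "linear": [6, 89, 41], "rot": [0, 0, -1.33]}, {"grip": 1, "linear": [6, 89, 41], "rot": [0, 0, -1.33]}, {"grip": 1, "linear": [6, 89, 41], "rot": [0, 0, -1.33]}, {"grip": 1, "linear": [6, 89, 41], "rot": [0, 0, -1.33]}, {"grip": 1, "linear": [6, 89, 41], "rot": [0, 0, -1.33]}, {"grip": 1, "linear": [6, 89, 41], "rot": [0, 0, -1.33]}, {"grip": 1, "linear": [6, 89, 41], "rot": [0, 0, -1.33]}, {"grip": 1, "linear": [6, 89, 41], "rot": [0, 0, -1.33]}, {"grip": 1, "linear": [6, 89, 41], "rot": [0, 0, -1.33]}]}}

```text
clock: 5.03
position: [536.0, -5.9, 190.4]
ee_rot: [0.993, -0.121, 0.0, -0.0]
contact_force: [-0.2, -0.5, -0.5]
gripper_width: 85.1
grasp_force: 0.0
```

```bash
cat > d.py <<'E'
from h import *
np.set_printoptions(precision=1,suppress=True)
p=cam("wrist");save(p,"w1.png");sc=cam("scene")
for q,z in(("bar_tab",156),("bar_mid",123),("bar_seat",123)):
    for P in (p,sc):
        r=models.tip_of(P,q)
        if r:print(q,r[0]["pixel"],r[0]["score"],atz(P,r[0]["pixel"],z))
s=arm.read_state();print(s["position"],R.from_quat(s["ee_rot"]).as_matrix())
E
python3 d.py
```

```text
bar_tab [311.5, 279.2] 0.96 [533.2  -3.6 156. ]
bar_tab [298.8, 233.2] 0.63 [539.2 -10.8 156. ]
bar_mid [312.3, 255.2] 0.71 [535.5  -4.4 123. ]
bar_mid [302.8, 239.8] 0.91 [526.    8.2 123. ]
bar_seat [313.4, 258.5] 0.88 [533.   -4.6 123. ]
bar_seat [299.6, 244.5] 0.84 [534.   -5.9 123. ]
[536.   -6.  190.3] [[ 1.  -0.2  0. ]
 [-0.2 -1.   0. ]
 [ 0.  -0.  -1. ]]
```

View pics/w1.png

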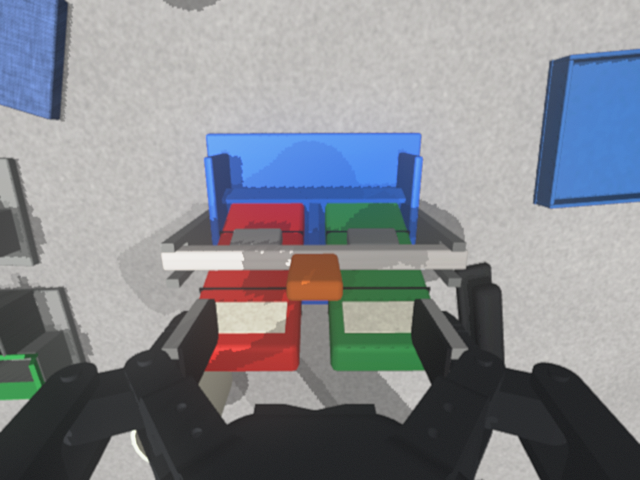

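Wrist view: the rack is square to the image, the bar spans (163–465, 258) and the tab at (315,277) sits between the open fingers. Descend and grip.

Call:
{"fn": "arm_command", "kwargs": {"rows": [{"grip": 1, "linear": [0, -1.5, 25], "rot": [0, 0, 0]}, {"grip": 1, "linear": [0, -1.5, 50], "rot": [0, 0, 0]}, {"grip": 0.3, "linear": [0, -1.5, 50], "rot": [0, 0, 0]}, {"grip": 0.2, "linear": [0, -1.5, 50], "rot": [0, 0, 0]}, {"grip": 0.2, "linear": [0, -1.5, 50], "rot": [0, 0, 0]}, {"grip": 0.2, "linear": [0, -1.5, 50], "rot": [0, 0, 0]}, {"grip": 0.2, "linear": [0, -1.5, 50], "rot": [0, 0, 0]}]}}

```text
clock: 6.3
position: [537.3, -4.5, 141.8]
ee_rot: [0.993, -0.12, 0.001, -0.0]
contact_force: [-0.7, -0.4, 5.6]
gripper_width: 28.8
grasp_force: 59.8
```

Call:
{"fn": "arm_command", "kwargs": {"rows": [{"grip": 0.2, "linear": [0, 0, -15], "rot": [0, 0, 0]}, {"grip": 0.2, "linear": [0, 0, -30], "rot": [0, 0, 0]}, {"grip": 0.2, "linear": [0, 0, -60], "rot": [0, 0, 0]}, {"grip": 0.2, "linear": [0, 0, -100], "rot": [0, 0, 0]}, {"grip": 0.2, "linear": [0, 0, -100], "rot": [0, 0, 0]}]}}

```text
clock: 6.92
position: [538.2, -4.2, 244.6]
ee_rot: [0.993, -0.12, 0.004, -0.001]
contact_force: [-0.2, -0.6, -1.7]
gripper_width: 29.4
grasp_force: 59.5
```

```bash
cat > e.py <<'E'
from h import *
yaw=-.185
y=-np.array([-np.sin(yaw),np.cos(yaw),0])
Q=frame(y,[0,0,-1])
for h in(90,2):
  go([541,-357,4+7+36+h],Q)
print(arm.read_state()["contact_force"],arm.read_state()["gripper_width"])
E
python3 e.py
```

```text
lin [85.8, 342.5, 126.0] rot [-0.003, -0.008, -0.056] | 375 clk 6.92
lin [85.1, 342.8, 214.0] rot [-0.003, -0.008, -0.056] | 413 clk 6.92
[-0.17186698 -0.58081096 -1.72317747] 29.357128927385855
```

Call:
{"fn": "arm_command", "kwargs": {"rows": [{"grip": 0.2, "linear": [12, 50, 10], "rot": [0, 0, -0.01]}, {"grip": 0.2, "linear": [26, 105, 30], "rot": [0, 0, -0.02]}, {"grip": 0.2, "linear": [41, 163, 60], "rot": [0, 0, -0.03]}, {"grip": 0.2, "linear": [55, 219, 90], "rot": [0, 0, -0.04]}, {"grip": 0.2, "linear": [69, 275, 120], "rot": [0, 0, -0.05]}, {"grip": 0.2, "linear": [80, 320, 126], "rot": [0, 0, -0.056]}, {"grip": 0.2, "linear": [86, 342, 126], "rot": [0, 0, -0.056]}, {"grip": 0.2, "linear": [86, 342, 126], "rot": [0, 0, -0.056]}]}}

```text
clock: 7.92
position: [537.6, -358.3, 113.4]
ee_rot: [0.996, -0.094, -0.001, -0.0]
contact_force: [-0.9, 0.6, -1.3]
gripper_width: 29.0
grasp_force: 59.9
```

```bash
cat > f.py <<'E'
from h import *
np.set_printoptions(precision=1,suppress=True)
p=cam("wrist");save(p,"w2.png");sd=cam("side");save(sd,"s2.png")
for q,z in(("tray_in",4),("tray",0),("bar_mid",101)):
    for P in (p,sd):
        r=models.tip_of(P,q)
        if r:print(q,r[0]["pixel"],r[0]["score"],atz(P,r[0]["pixel"],z))
s=arm.read_state();print(s["position"],s["contact_force"])
E
python3 f.py
```

```text
tray_in [308.0, 235.4] 0.71 [ 538.3 -353.3    4. ]
tray_in [318.8, 403.5] 0.61 [ 540.2 -351.7    4. ]
tray [310.0, 235.7] 0.84 [ 536.6 -354.5    0. ]
tray [315.3, 403.1] 0.94 [ 533.6 -347.7    0. ]
bar_mid [313.5, 289.1] 0.62 [ 538.9 -358.2  101. ]
bar_mid [317.6, 381.3] 0.82 [ 536.8 -364.7  101. ]
[ 538.7 -356.2  114.8] [ 0.3  0.3 -2. ]
```

View pics/w2.png

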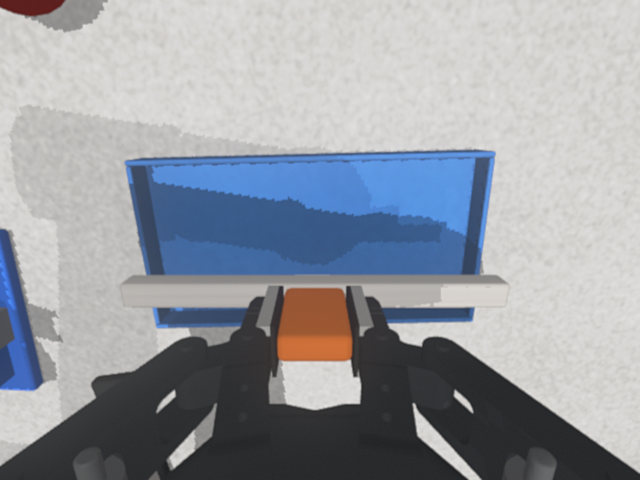

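Wrist view: the bar (122–508, 290) is parallel to the tray (127–493, 153–325), and parallax accounts for its apparent offset. Lower and release.

Call:
{"fn": "arm_command", "kwargs": {"rows": [{"grip": 0.2, "linear": [0, -3, 30], "rot": [0, 0, 0.01]}, {"grip": 0.2, "linear": [0, -3, 60], "rot": [0, 0, 0.01]}, {"grip": 0.2, "linear": [0, -3, 75], "rot": [0, 0, 0.01]}, {"grip": 0.2, "linear": [0, -3, 84], "rot": [0, 0, 0.01]}, {"grip": 0.2, "linear": [0, -3, 84], "rot": [0, 0, 0.01]}]}}

```text
clock: 8.95
position: [539.6, -354.4, 31.0]
ee_rot: [0.995, -0.097, 0.001, 0.0]
contact_force: [0.8, -0.0, -1.4]
gripper_width: 28.9
grasp_force: 59.9
```

Call:
{"fn": "arm_command", "kwargs": {"rows": [{"grip": 0.2, "linear": [0, 0, 1], "rot": [0, 0, 0]}, {"grip": 0.7, "linear": [0, 0, 1], "rot": [0, 0, 0]}, {"grip": 0.7, "linear": [0, 0, 1], "rot": [0, 0, 0]}, {"grip": 0.7, "linear": [0, 0, 1], "rot": [0, 0, 0]}, {"grip": 0.7, "linear": [0, 0, -40], "rot": [0, 0, 0]}, {"grip": 0.8, "linear": [0, 0, -100], "rot": [0, 0, 0]}, {"grip": 0.8, "linear": [0, 0, -160], "rot": [0, 0, 0]}, {"grip": 0.8, "linear": [0, 0, -210], "rot": [0, 0, 0]}, {"grip": 0.8, "linear": [0, 0, -210], "rot": [0, 0, 0]}]}}

```text
clock: 10.07
position: [540.9, -355.4, 246.5]
ee_rot: [0.995, -0.097, 0.006, 0.002]
contact_force: [0.2, 0.4, -0.7]
gripper_width: 68.1
grasp_force: 0.0
```

```bash
cat > g.py <<'E'
from h import *
np.set_printoptions(precision=2,suppress=True)
P={n:cam(n) for n in("scene","side","wrist")}
import pickle;pickle.dump(P,open("P2.pkl","wb"))
r=models.tip_of(P["wrist"],"bar_mid");print("bar",[atz(P["wrist"],a["pixel"],11) for a in r[:1]])
obs=[]
for q in "red_mid red_foot green_mid green_foot".split():
    for n in ("scene","side"):
        r=models.tip_of(P[n],q)
        if r and r[0]["score"]>.4: obs.append((q,n,r[0]["pixel"]))
def pts(v):
    x,y,zm=v;yaw=-.24
    M=R.from_euler("z",yaw).as_matrix();o=np.array([x,y,0]);L=R.from_euler("y",-.38).as_matrix()@[0,0,75]
    d={}
    for c,s in(("red",43),("green",-43)):
        m=np.array([0,s,zm]);d[c+"_mid"]=o+M@m;d[c+"_foot"]=o+M@(m-L)
    return d
def res(v):
    d=pts(v);return np.concatenate([proj(P[n],d[q])-u for q,n,u in obs])
s=least_squares(res,[517,0,102],loss="soft_l1",x_scale=[10,10,10])
print(s.x)
for (q,n,u),e in zip(obs,res(s.x).reshape(-1,2)): print(q,n,e)
d=pts(s.x);[print(k,d[k]) for k in d]
E
python3 g.py
cat > k.py <<'E'
from h import *
# case approach: u=case up axis, along tool -z ; fingers along rack x
M=R.from_euler("z",-.24);C=M*R.from_euler("y",-.38)
import sys
m=np.array(eval(sys.argv[1]),float);up=C.apply([0,0,1]);xa=C.apply([1,0,0])
for d in eval(sys.argv[2]):   # distance of grasp point above the mid along case axis
  for sg in(-1,1): go(m+up*d,frame(sg*xa,-up))
E
```

```text
bar [array([ 536.1 , -352.91,   11.  ])]
[478.66  23.41  64.18]
red_mid scene [0.48 1.48]
red_mid side [ 43.73 -93.08]
red_foot scene [-0.49 -0.78]
green_mid scene [ 0.33 -1.89]
green_mid side [-16.78   4.64]
green_foot scene [-0.27  0.97]
red_mid [488.88  65.18  64.18]
red_foot [515.9   58.57  -5.47]
green_mid [468.44 -18.36  64.18]
green_foot [495.46 -24.97  -5.47]
```

The arm hides the cases from the side camera, so that fit is void and I'll keep the first rack fit. The bar lies at (536,-353), inside the tray. Working out the approach to the red case.

```bash
python3 k.py "[527.3,41.2,102.7]" "[128,48]"
```

```text
lin [-128.2, -387.5, 36.1] rot [0.294, 0.307, 1.595] | 410 clk 10.68
lin [-128.2, -387.5, 36.1] rot [-0.304, 0.29, -1.506] | 410 clk 10.68
lin [-98.5, -386.2, 110.3] rot [0.294, 0.307, 1.595] | 414 clk 10.68
lin [-98.5, -386.2, 110.3] rot [-0.304, 0.29, -1.506] | 414 clk 10.68
```

Call:
{"fn": "arm_command", "kwargs": {"rows": [{"grip": 0.8, "linear": [-13, -39, 3], "rot": [0.029, 0.031, 0.16]}, {"grip": 0.8, "linear": [-26, -78, 6], "rot": [0.059, 0.061, 0.319]}, {"grip": 0.8, "linear": [-40, -120, 6], "rot": [0.09, 0.092, 0.48]}, {"grip": 0.8, "linear": [-53, -160, 6], "rot": [0.118, 0.123, 0.64]}, {"grip": 0.8, "linear": [-66, -200, 6], "rot": [0.147, 0.154, 0.8]}, {"grip": 0.8, "linear": [-80, -240, 10], "rot": [0.176, 0.184, 0.957]}, {"grip": 0.8, "linear": [-93, -280, 15], "rot": [0.206, 0.215, 1.116]}, {"grip": 0.8, "linear": [-105, -320, 22], "rot": [0.235, 0.246, 1.276]}, {"grip": 0.8, "linear": [-117, -355, 30], "rot": [0.265, 0.276, 1.436]}, {"grip": 0.8, "linear": [-128, -387, 36], "rot": [0.294, 0.307, 1.595]}]}}

```text
clock: 11.92
position: [493.2, 23.1, 209.6]
ee_rot: [-0.683, 0.711, -0.136, 0.1]
contact_force: [0.6, -0.9, -0.2]
gripper_width: 68.2
grasp_force: 0.0
```

Call:
{"fn": "arm_command", "kwargs": {"rows": [{"grip": 0.8, "linear": [0, 0, 0], "rot": [0, 0, 0]}, {"grip": 0.8, "linear": [0, 0, 0], "rot": [0, 0, 0]}]}}

```text
clock: 12.18
position: [493.5, 21.9, 209.6]
ee_rot: [-0.684, 0.71, -0.135, 0.099]
contact_force: [-0.3, -0.2, -0.0]
gripper_width: 68.1
grasp_force: 0.0
```

```bash
cat > m.py <<'E'
from h import *
import sys
c=sys.argv[1]
np.set_printoptions(precision=1,suppress=True)
p=cam("wrist");save(p,sys.argv[2]);sd=cam("side");sc=cam("scene");L={}
for q in(c+"_mid",c+"_foot","bar_mid"):
    l=[]
    for P,n in ((p,"w"),(sd,"sd"),(sc,"sc")):
        r=models.tip_of(P,q)
        if r and r[0]["score"]>.5:
            print(q,n,r[0]["pixel"],round(r[0]["score"],2),atz(P,r[0]["pixel"],102.7));l.append((P,r[0]["pixel"]))
    if len(l)>1:print(tri(l))
s=arm.read_state();print(s["position"],R.from_quat(s["ee_rot"]).as_matrix(),s["joints"])
E
python3 m.py red w3.png;python3 k.py "[527.3,41.2,102.7]" "[128,48]"
```

```text
red_mid w [319.4, 263.5] 0.92 [526.7  40.2 102.7]
red_mid sd [296.1, 235.9] 0.91 [525.6  34.2 102.7]
red_mid sc [312.3, 240.7] 0.55 [519.6  37.2 102.7]
[524.6  35.7 105.3]
red_foot w [317.0, 234.8] 0.56 [528.1  16.3 102.7]
red_foot sd [316.3, 403.8] 0.54 [ 529.7 -413.1  102.7]
red_foot sc [320.5, 275.4] 0.95 [612.6 -17.3 102.7]
[551.6 -42.9 -73.7]
bar_mid sd [319.4, 405.4] 0.63 [ 534.9 -416.9  102.7]
bar_mid sc [148.2, 368.6] 0.57 [ 611.7 -360.4  102.7]
[ 537.8 -351.6   10.6]
[493.4  21.8 209.4] [[-0.  -0.9  0.3]
 [-1.   0.  -0.1]
 [ 0.  -0.3 -0.9]] [ 0.5  0.  -0.7  0.4 -0.6 -0.8]
lin [-29.0, 7.7, 1.7] rot [0.041, 0.027, 0.198] | 30 clk 12.78
lin [-29.0, 7.7, 1.7] rot [-0.04, 0.061, -2.943] | 30 clk 12.78
lin [-26.5, 4.6, 81.6] rot [0.041, 0.027, 0.198] | 86 clk 12.78
lin [-26.5, 4.6, 81.6] rot [-0.04, 0.061, -2.943] | 86 clk 12.78
```

View pics/w3.png

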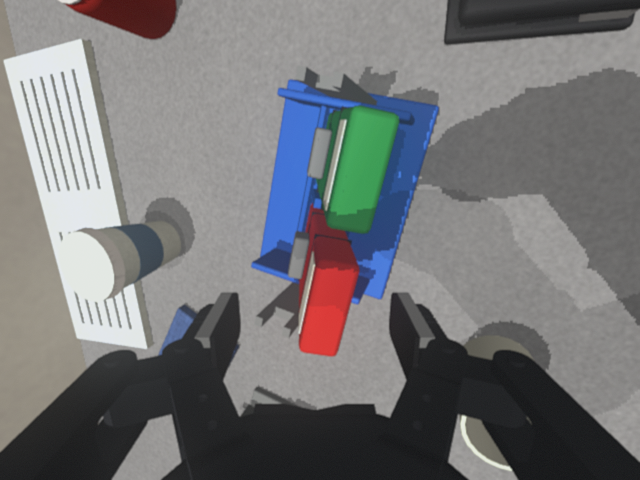

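Wrist view: the red case's top is at (328,310) between the fingers, green is beyond at (365,165), and the approach isn't fully finished. Completing the pre-pose, then checking.

Call:
{"fn": "arm_command", "kwargs": {"rows": [{"grip": 0.8, "linear": [-28.5, 7.7, 1.7], "rot": [0.041, 0.027, 0.198]}, {"grip": 0.8, "linear": [-28.5, 7.7, 1.7], "rot": [0.041, 0.027, 0.198]}, {"grip": 0.8, "linear": [-28.5, 7.7, 1.7], "rot": [0.041, 0.027, 0.198]}, {"grip": 0.8, "linear": [-28.5, 7.7, 1.7], "rot": [0.041, 0.027, 0.198]}]}}

```text
clock: 13.28
position: [488.1, 50.4, 204.1]
ee_rot: [-0.607, 0.772, -0.148, 0.116]
contact_force: [0.4, 0.2, 0.1]
gripper_width: 68.6
grasp_force: 0.0
```

```bash
python3 - <<'E'
from h import *
p=cam("wrist");save(p,"w4.png")
r=models.tip_of(p,"red_mid");print(r[0],atz(p,r[0]["pixel"],102.7))
# model edges of top face
M=R.from_euler("z",-.24);C=M*R.from_euler("y",-.38)
m=np.array([527,40.5,102.7]);im=p["frame"].copy()
for c in((13,33),(13,-33),(-13,-33),(-13,33)):
    u=proj(p,m+C.apply([c[0],c[1],75]));print(u.round(1));cv2.circle(im,tuple(u.round().astype(int).tolist()),3,(255,255,0),-1)
save({"frame":im},"w4o.png")
E
python3 k.py "[527,40.5,102.7]" "[128,48]"
```

```text
lin [0.3, 0.5, 0.1] rot [0.0, 0.0, -0.0] | 1 clk 13.38
lin [0.3, 0.5, 0.1] rot [0.0, -0.0, 3.142] | 1 clk 13.38
lin [0.3, 0.5, 80.1] rot [0.0, 0.0, -0.0] | 80 clk 13.38
lin [0.3, 0.5, 80.1] rot [0.0, -0.0, 3.142] | 80 clk 13.38Traceback (most recent call last):
  File "<stdin>", line 3, in <module>
IndexError: list index out of range
```

```bash
python3 - <<'E'
from h import *
p=cam("wrist")
M=R.from_euler("z",-.24);C=M*R.from_euler("y",-.38)
m=np.array([527,40.5,102.7]);im=p["frame"].copy()
for c in((13,33),(13,-33),(-13,-33),(-13,33)):
    u=proj(p,m+C.apply([c[0],c[1],75]));cv2.circle(im,tuple(u.round().astype(int).tolist()),3,(255,255,0),-1)
save({"frame":im},"w4o.png")
E
```

```text
(no output)
```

View pics/w4o.png

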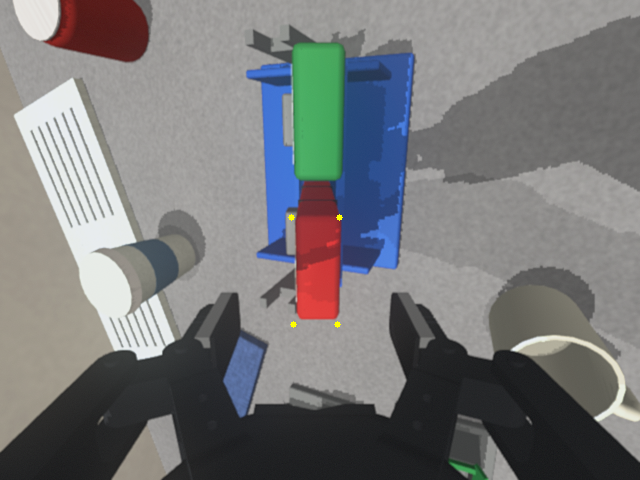

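Overlay: the red top spans (296–340, ~210–320). That's about 3 mm toward -y from the model dots and well centred between the fingers. Descend along the case and grip.

Call:
{"fn": "arm_command", "kwargs": {"rows": [{"grip": 0.8, "linear": [3, 1, 25], "rot": [0, 0, 0]}, {"grip": 0.8, "linear": [3, 1, 50], "rot": [0, 0, 0]}, {"grip": 0.8, "linear": [3, 1, 70], "rot": [0, 0, 0]}, {"grip": 0.8, "linear": [3, 1, 80], "rot": [0, 0, 0]}, {"grip": 0.3, "linear": [3, 1, 80], "rot": [0, 0, 0]}, {"grip": 0.1, "linear": [3, 1, 80], "rot": [0, 0, 0]}, {"grip": 0.1, "linear": [3, 1, 80], "rot": [0, 0, 0]}, {"grip": 0.1, "linear": [3, 1, 80], "rot": [0, 0, 0]}, {"grip": 0.1, "linear": [3, 1, 80], "rot": [0, 0, 0]}]}}

```text
clock: 14.55
position: [515.4, 40.9, 130.0]
ee_rot: [-0.606, 0.772, -0.149, 0.117]
contact_force: [-3.1, 0.3, 5.1]
gripper_width: 25.2
grasp_force: 59.7
```

Call:
{"fn": "arm_command", "kwargs": {"rows": [{"grip": 0.1, "linear": [0, 0, -10], "rot": [0, 0, 0]}, {"grip": 0.1, "linear": [0, 0, -25], "rot": [0, 0, 0]}, {"grip": 0.1, "linear": [0, 0, -50], "rot": [0, 0, 0]}, {"grip": 0.1, "linear": [0, 0, -80], "rot": [0, 0, 0]}, {"grip": 0.1, "linear": [0, 0, -115], "rot": [0, 0, 0]}, {"grip": 0.1, "linear": [0, 0, -115], "rot": [0, 0, 0]}]}}

```text
clock: 15.3
position: [474.3, 52.1, 238.3]
ee_rot: [-0.606, 0.772, -0.148, 0.119]
contact_force: [-0.1, 0.7, -1.7]
gripper_width: 24.8
grasp_force: 60.8
```

```bash
cat > n.py <<'E'
from h import *
np.set_printoptions(precision=2,suppress=True)
s=arm.read_state();print(s["position"],s["contact_force"],s["gripper_width"],s["joints"])
P={n:cam(n) for n in("scene","side")}
import pickle;pickle.dump(P,open("P3.pkl","wb"))
for h in("red","green"):
    l=[];
    for q,z in((h+"_holder",0),(h+"_holder_floor",10)):
        for n in P:
            for a in models.tip_of(P[n],q)[:2]: print(q,n,np.round(a["pixel"],1),round(a["score"],2),atz(P[n],a["pixel"],z))
# rim colour masks
for n in P:
    hsv=cv2.cvtColor(P[n]["frame"],cv2.COLOR_RGB2HSV)
    l,t,r,b=(365,180,475,270) if n=="scene" else (245,150,355,215)
    save({"frame":cv2.resize(P[n]["frame"][t:b,l:r],None,fx=6,fy=6,interpolation=cv2.INTER_CUBIC)},"h3_"+n+".png")
E
python3 n.py
```

```text
[474.27  52.07 238.34] [-0.08  0.72 -1.73] 24.784240198056906 [ 0.6  -0.05 -0.73  0.46 -0.68 -1.17]
red_holder scene [431. 243.] 0.93 [599.38 331.24   0.  ]
red_holder scene [461.4 296.1] 0.24 [758.8  242.37   0.  ]
red_holder side [318.9 188.4] 0.77 [608.22 331.88   0.  ]
red_holder_floor scene [434.5 238.7] 0.65 [601.29 339.34  10.  ]
red_holder_floor side [314.2 183.2] 0.86 [596.23 343.81  10.  ]
green_holder scene [391.6 213.9] 0.97 [455.76 345.98   0.  ]
green_holder side [267.6 189.5] 0.78 [465.49 341.57   0.  ]
green_holder side [303.3 284. ] 0.5 [535.73 -24.19   0.  ]
green_holder_floor scene [392.3 213.5] 0.62 [465.23 337.51  10.  ]
green_holder_floor scene [148.4 372.7] 0.48 [ 539.66 -348.17   10.  ]
green_holder_floor side [266.5 188.8] 0.98 [462.67 332.42  10.  ]
```

View pics/h3_side.png

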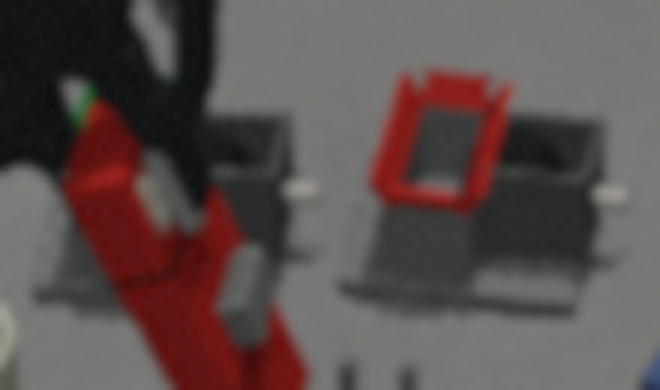

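Side crop: the red holder is clear, with its rim at about (440,140) and its roller housing to +x. The green holder is partly hidden. I'll look at both with the wrist camera from beyond them, carrying the red case upright.

```bash
python3 - <<'E'
from h import *
import pickle;P=pickle.load(open("P.pkl","rb"));p=P["wrist"]
for uv in((320,240),(320,100),(320,300),(0,240),(640,240)):print(uv,atz(p,uv,60).round())
Q=frame([-1,0,0],[0,0,-1])
go([545,420,319],Q)
E
```

```text
(320, 240) [619.  24.  60.]
(320, 100) [ 620. -104.   60.]
(320, 300) [619.  90.  60.]
(0, 240) [934.  24.  60.]
(640, 240) [304.  24.  60.]
lin [-375.7, -6.7, -67.3] rot [-0.377, -0.047, -0.237] | 382 clk 15.8
```

```bash
python3 - <<'E'
from h import *
Q=frame([-1,0,0],[0,0,-1])
go([538,385,309],Q)
E
```

```text
lin [-340.0, -4.4, -57.4] rot [-0.377, -0.047, -0.237] | 345 clk 15.8
```

Call:
{"fn": "arm_command", "kwargs": {"rows": [{"grip": 0.1, "linear": [-20, 0, -30], "rot": [0, 0, 0]}, {"grip": 0.1, "linear": [-70, 0, -55], "rot": [-0.05, -0.01, -0.03]}, {"grip": 0.1, "linear": [-125, 0, -57], "rot": [-0.1, -0.012, -0.063]}, {"grip": 0.1, "linear": [-180, 0, -57], "rot": [-0.16, -0.02, -0.1]}, {"grip": 0.1, "linear": [-235, -2, -57], "rot": [-0.23, -0.03, -0.14]}, {"grip": 0.1, "linear": [-290, -4, -57], "rot": [-0.31, -0.04, -0.19]}, {"grip": 0.1, "linear": [-325, -4, -57], "rot": [-0.377, -0.047, -0.237]}, {"grip": 0.1, "linear": [-340, -4, -57], "rot": [-0.377, -0.047, -0.237]}, {"grip": 0.1, "linear": [-340, -4, -57], "rot": [-0.377, -0.047, -0.237]}, {"grip": 0.1, "linear": [-340, -4, -57], "rot": [-0.377, -0.047, -0.237]}]}}

```text
clock: 17.05
position: [537.0, 384.1, 290.8]
ee_rot: [-0.707, 0.707, -0.0, 0.001]
contact_force: [-0.3, 0.1, -1.7]
gripper_width: 25.3
grasp_force: 60.7
```

```bash
cat > o.py <<'E'
from h import *
np.set_printoptions(precision=1,suppress=True)
p=cam("wrist");save(p,"w5.png");import pickle;pickle.dump(p,open("W5.pkl","wb"))
s=arm.read_state();print(s["position"],s["ee_rot"],s["contact_force"],s["joints"])
for h in("red","green"):
    for q,z in((h+"_holder",0),(h+"_holder_floor",10)):
        for a in models.tip_of(p,q)[:1]: print(q,np.round(a["pixel"],1),round(a["score"],2),atz(p,a["pixel"],z))
    r=models.spot_in(p,h+"_holder")
    if r: print(r[0])
l={}
P={n:cam(n) for n in("scene","side")};P["wrist"]=p
for q in("red_mid","red_foot"):
    l=[]
    for n in P:
        r=models.tip_of(P[n],q)
        if r and r[0]["score"]>.4:l.append((P[n],r[0]["pixel"]));print(q,n,r[0]["pixel"],r[0]["score"])
    if len(l)>1:print(q,tri(l), tri(l[:2]))
E
python3 o.py
```

```text
[537.1 384.1 291.2] [-0.7  0.7 -0.   0. ] [ 0.3 -0.2 -1.8] [ 0.9  0.4  0.2  0.  -1.4 -0.9]
red_holder [260.2 149.9] 0.59 [605.1 328.3   0. ]
red_holder_floor [259.7 153. ] 0.57 [604.3 331.5  10. ]
{'rect': [184.0, 94.2, 302.8, 199.0], 'score': 0.8}
green_holder [375.2 161.3] 0.68 [460.3 342.3   0. ]
green_holder_floor [376.1 160.6] 0.87 [461.  340.6  10. ]
{'rect': [308.4, 108.1, 415.2, 211.2], 'score': 0.71}
red_mid scene [442.4, 123.7] 0.89
red_mid side [301.7, 242.3] 0.62
red_mid [597.2 108.9 234.8] [597.2 108.9 234.8]
red_foot scene [436.5, 154.1] 0.65
red_foot side [290.1, 123.9] 0.63
red_foot [536.9 380.3 188.1] [536.9 380.3 188.1]
```

View pics/w5.png

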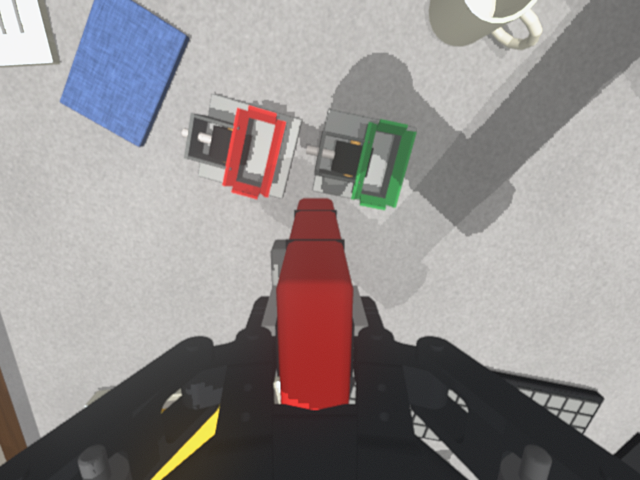

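Wrist view: the red rim is at (255,150) and the green rim at (385,165), both slightly turned. The red case is held, with its foot edge at about (300–333, 200). Fitting the rims.

```bash
cat > q.py <<'E'
from h import *
import pickle;p=pickle.load(open("W5.pkl","rb"))
np.set_printoptions(precision=1,suppress=True)
hsv=cv2.cvtColor(p["frame"],cv2.COLOR_RGB2HSV)
H,S,V=[hsv[...,i].astype(int) for i in range(3)]
for h,(l,t,r,b),m in(("red",(215,90,295,205),((H<8)|(H>172))&(S>140)),("green",(340,105,425,215),(H>45)&(H<80)&(S>140))):
    k=np.zeros(H.shape,np.uint8);k[t:b,l:r]=m[t:b,l:r]
    ys,xs=np.nonzero(k)
    for z in(61,):
        X=np.array([atz(p,(x,y),z)[:2] for x,y in zip(xs,ys)],np.float32)
        hull=cv2.convexHull(X);rc=cv2.minAreaRect(hull);bx=cv2.boxPoints(rc)
        e=max([bx[1]-bx[0],bx[2]-bx[1]],key=np.linalg.norm);e=e*np.sign(e[1])
        c=hull[:,0].mean(0)
        print(h,z,len(xs),rc,"yaw",np.arctan2(-e[0],e[1]).round(3),bx.tolist())
s=p["E"];print("campos",-(s[:3,:3].T@s[:3,3]))
T=np.array([537.1,384.1,291.2])
for dy in(-5,-3,0,3):
  print(dy,*[proj(p,T+[sx*13,dy+sy*33,z]).round(1) for z in(-104,) for sx,sy in((1,-1),(-1,-1),(1,1),(-1,1))])
E
python3 q.py
```

```text
red 61 2250 ((603.8497314453125, 329.1427917480469), (93.2559814453125, 52.72737503051758), 74.36205291748047) yaw -0.273 [[565.8930053710938, 291.3473205566406], [616.6686401367188, 277.1342468261719], [641.8064575195312, 366.9382629394531], [591.0308227539062, 381.1513366699219]]
green 61 91 ((469.6479187011719, 372.39031982421875), (30.82298469543457, 50.47566223144531), 73.64986419677734) yaw 1.285 [[441.09228515625, 364.7066955566406], [489.52667236328125, 350.4974670410156], [498.20355224609375, 380.0739440917969], [449.7691650390625, 394.2831726074219]]
campos [537.1 306.7 432.7]
-5 [296.8 188.1] [332.2 188. ] [298.1 270.9] [330.8 270.9]
-3 [296.9 190.8] [332.1 190.8] [298.2 273.3] [330.8 273.3]
0 [296.9 194.8] [332.1 194.8] [298.2 276.7] [330.8 276.7]
3 [297.  198.8] [332.  198.8] [298.3 280.1] [330.7 280.1]
```

```bash
sed -i 's/(H>45)&(H<80)&(S>140)/(H>50)\&(H<75)\&(S>110)/; s/((H<8)|(H>172))&(S>140)/((H<8)|(H>172))\&(S>110)/' q.py; cat >> q.py <<'E'
print(H[165,408],S[165,408],V[165,408],H[125,395],S[125,395],V[125,395])
yaw=-.273
Q=frame([-np.cos(yaw),-np.sin(yaw),0],[0,0,-1])
go([605.5,329.5,185+19],Q)
go([605.5,329.5,240+19],Q)
E
python3 q.py | grep -v "^[-0-9]* \["
```

```text
red 61 2450 ((603.9179077148438, 329.08319091796875), (94.15829467773438, 53.50975799560547), 74.43098449707031) yaw -0.272 [[565.5087280273438, 290.9124450683594], [617.0551147460938, 276.5505065917969], [642.3270874023438, 367.2539367675781], [590.7807006835938, 381.6158752441406]]
green 61 1965 ((463.3893127441406, 342.2119140625), (92.51570892333984, 51.252105712890625), 78.88739776611328) yaw -0.194 [[429.3280944824219, 301.760498046875], [479.6192321777344, 291.88226318359375], [497.4505310058594, 382.663330078125], [447.1593933105469, 392.54156494140625]]
campos [537.1 306.7 432.7]
50 11 137 66 124 125
lin [55.9, -67.8, 105.3] rot [-0.001, 0.001, 0.273] | 137 clk 17.8
lin [55.8, -67.8, 50.3] rot [-0.001, 0.001, 0.273] | 101 clk 17.8
```

Call:
{"fn": "arm_command", "kwargs": {"rows": [{"grip": 0.1, "linear": [18, -22, 16], "rot": [0, 0, 0.09]}, {"grip": 0.1, "linear": [37, -45, 33], "rot": [0, 0, 0.18]}, {"grip": 0.1, "linear": [56, -68, 50], "rot": [0, 0, 0.273]}, {"grip": 0.1, "linear": [56, -68, 75], "rot": [0, 0, 0.273]}, {"grip": 0.1, "linear": [56, -68, 95], "rot": [0, 0, 0.273]}, {"grip": 0.1, "linear": [56, -68, 105], "rot": [0, 0, 0.273]}, {"grip": 0.1, "linear": [56, -68, 105], "rot": [0, 0, 0.273]}]}}

```text
clock: 18.68
position: [605.6, 329.3, 184.9]
ee_rot: [-0.604, 0.797, -0.0, 0.0]
contact_force: [0.7, 0.1, -1.0]
gripper_width: 25.5
grasp_force: 60.5
```

```bash
python3 - <<'E'
from h import *
p=cam("wrist")
s=arm.read_state();print(s["position"],s["contact_force"],s["wrist_torque"])
im=p["frame"].copy()
yaw=-.272;M=R.from_euler("z",yaw)
for c in((27,47),(27,-47),(-27,-47),(-27,47)):
    u=proj(p,np.array([605.5,329.5,61])+M.apply([c[0],c[1],0]));cv2.circle(im,tuple(u.round().astype(int).tolist()),2,(255,255,0),-1)
a=cv2.resize(im[80:320,180:460],None,fx=2.6,fy=2.4)
b=cam("side")["frame"][110:210,250:400]
save({"frame":np.hstack([cv2.resize(im[100:320,200:440],(480,440)),cv2.resize(b[:,:],(320,440))])},"w6.png")
E
```

```text
[606.03544991 329.60664013 185.9082266 ] [ 0.35944507 -0.35611758 -1.48677089] [ 0.04608053 -0.01105591 -0.02545543]
```

View pics/w6.png

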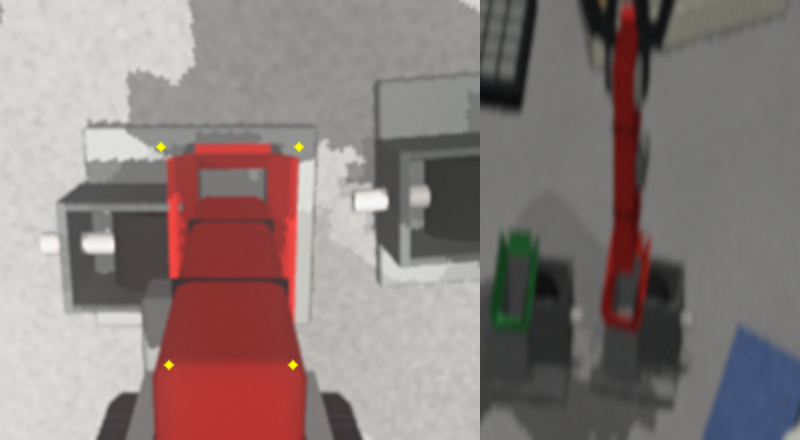

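Left view: the case foot (187–275, 200) is centred over the rim slot (200–265) and the yaws match. Lower to the roller gently.

Call:
{"fn": "arm_command", "kwargs": {"rows": [{"grip": 0.1, "linear": [0, 0, 8], "rot": [0, 0, 0]}, {"grip": 0.1, "linear": [0, 0, 16], "rot": [0, 0, 0]}, {"grip": 0.1, "linear": [0, 0, 22], "rot": [0, 0, 0]}, {"grip": 0.1, "linear": [0, 0, 28], "rot": [0, 0, 0]}, {"grip": 0.1, "linear": [0, 0, 33], "rot": [0, 0, 0]}]}}

```text
clock: 19.4
position: [605.8, 329.4, 151.9]
ee_rot: [-0.604, 0.797, 0.0, 0.001]
contact_force: [-0.4, -0.7, -1.2]
gripper_width: 25.3
grasp_force: 60.6
```

Call:
{"fn": "arm_command", "kwargs": {"rows": [{"grip": 0.1, "linear": [0, 0, 4], "rot": [0, 0, 0]}, {"grip": 0.1, "linear": [0, 0, 8], "rot": [0, 0, 0]}, {"grip": 0.1, "linear": [0, 0, 12], "rot": [0, 0, 0]}, {"grip": 0.1, "linear": [0, 0, 16], "rot": [0, 0, 0]}]}}

```text
clock: 19.9
position: [604.1, 330.6, 141.2]
ee_rot: [-0.605, 0.796, 0.001, 0.001]
contact_force: [-12.0, 1.1, 19.4]
gripper_width: 25.3
grasp_force: 63.4
```

Call:
{"fn": "arm_command", "kwargs": {"rows": [{"grip": 0.1, "linear": [0, 0, 3], "rot": [0, 0, 0]}, {"grip": 0.1, "linear": [0, 0, 6], "rot": [0, 0, 0]}, {"grip": 0.1, "linear": [0, 0, 9], "rot": [0, 0, 0]}, {"grip": 0.1, "linear": [0, 0, 12], "rot": [0, 0, 0]}, {"grip": 0.1, "linear": [0, 0, 14], "rot": [0, 0, 0]}]}}

```text
clock: 20.52
position: [604.0, 330.6, 127.4]
ee_rot: [-0.605, 0.796, 0.001, 0.001]
contact_force: [-11.9, 1.2, 17.9]
gripper_width: 25.5
grasp_force: 63.5
```

Call:
{"fn": "arm_command", "kwargs": {"rows": [{"grip": 0.1, "linear": [0, 0, 3], "rot": [0, 0, 0]}, {"grip": 0.1, "linear": [0, 0, 6], "rot": [0, 0, 0]}, {"grip": 0.1, "linear": [0, 0, 9], "rot": [0, 0, 0]}, {"grip": 0.1, "linear": [0, 0, 11], "rot": [0, 0, 0]}]}}

```text
clock: 21.02
position: [603.9, 330.6, 116.4]
ee_rot: [-0.605, 0.796, 0.001, 0.001]
contact_force: [-11.7, 1.1, 16.9]
gripper_width: 25.3
grasp_force: 63.4
```

Call:
{"fn": "arm_command", "kwargs": {"rows": [{"grip": 0.1, "linear": [0, 0, 2], "rot": [0, 0, 0]}, {"grip": 0.1, "linear": [0, 0, 4], "rot": [0, 0, 0]}, {"grip": 0.1, "linear": [0, 0, 4], "rot": [0, 0, 0]}]}}

```text
clock: 21.4
position: [603.9, 330.7, 115.3]
ee_rot: [-0.605, 0.796, 0.001, 0.001]
contact_force: [-16.7, 0.9, 27.7]
gripper_width: 25.6
grasp_force: 64.7
```

Call:
{"fn": "arm_command", "kwargs": {"rows": [{"grip": 0.1, "linear": [0, 0, 2], "rot": [0, 0, 0]}, {"grip": 0.1, "linear": [0, 0, 2], "rot": [0, 0, 0]}]}}

```text
clock: 21.65
position: [604.0, 330.8, 115.3]
ee_rot: [-0.605, 0.796, 0.0, 0.002]
contact_force: [-19.3, -0.1, 33.2]
gripper_width: 25.3
grasp_force: 65.6
```

The red case is on the floor: force is rising with no travel. Release and retreat.

Call:
{"fn": "arm_command", "kwargs": {"rows": [{"grip": 0.1, "linear": [0, 0, -4], "rot": [0, 0, 0]}, {"grip": 0.7, "linear": [0, 0, -5], "rot": [0, 0, 0]}, {"grip": 0.7, "linear": [0, 0, -5], "rot": [0, 0, 0]}, {"grip": 0.7, "linear": [0, 0, -5], "rot": [0, 0, 0]}, {"grip": 0.7, "linear": [0, 0, -30], "rot": [0, 0, 0]}, {"grip": 0.8, "linear": [0, 0, -80], "rot": [0, 0, 0]}, {"grip": 0.8, "linear": [0, 0, -135], "rot": [0, 0, 0]}, {"grip": 0.8, "linear": [0, 0, -135], "rot": [0, 0, 0]}]}}

```text
clock: 22.65
position: [608.4, 330.4, 246.4]
ee_rot: [-0.604, 0.797, -0.0, 0.006]
contact_force: [0.7, -0.3, -0.1]
gripper_width: 68.6
grasp_force: 0.0
```

```bash
python3 k.py "[506,-43.2,102.7]" "[150]"; python3 - <<'E'
from h import *
l={}
P={n:cam(n) for n in("scene","side")}
for q in("red_mid","red_foot","green_mid"):
    l=[]
    for n in P:
        r=models.tip_of(P[n],q)
        if r:l.append((P[n],r[0]["pixel"]));print(q,n,np.round(r[0]["pixel"]),r[0]["score"])
    if len(l)>1:print(q,tri(l))
s=arm.read_state();print(s["position"],s["contact_force"])
E
```

```text
lin [389.1, 46.7, 17.9] rot [0.371, 0.003, -0.034] | 392 clk 22.65
lin [389.1, 46.7, 17.9] rot [0.005, -0.574, 3.054] | 392 clk 22.65
red_mid scene [434. 212.] 0.82
red_mid side [320. 162.] 0.87
red_mid [609.3555142  309.35408065 105.10132221]
red_foot scene [432. 237.] 0.61
red_foot side [316. 185.] 0.74
red_foot [598.62615474 333.18876413  13.43177827]
green_mid scene [276. 255.] 0.9
green_mid side [288. 258.] 0.95
green_mid [504.14502853 -40.48263368 100.29673224]
[605.46262313 329.06088993 238.91948231] [0.02600321 1.24077683 0.18958675]
```

Call:
{"fn": "arm_command", "kwargs": {"rows": [{"grip": 0.8, "linear": [50, 6, -10], "rot": [0.04, 0, 0]}, {"grip": 0.8, "linear": [105, 12, -10], "rot": [0.09, 0, 0]}, {"grip": 0.8, "linear": [160, 19, -10], "rot": [0.14, 0, -0.01]}, {"grip": 0.8, "linear": [215, 26, -10], "rot": [0.2, 0, -0.02]}, {"grip": 0.8, "linear": [270, 33, -5], "rot": [0.26, 0, -0.03]}, {"grip": 0.8, "linear": [325, 40, 5], "rot": [0.32, 0, -0.034]}, {"grip": 0.8, "linear": [370, 46, 14], "rot": [0.371, 0.003, -0.034]}, {"grip": 0.8, "linear": [389, 47, 18], "rot": [0.371, 0.003, -0.034]}, {"grip": 0.8, "linear": [389, 47, 18], "rot": [0.371, 0.003, -0.034]}, {"grip": 0.8, "linear": [389, 47, 18], "rot": [0.371, 0.003, -0.034]}]}}

```text
clock: 24.3
position: [456.4, -32.1, 222.4]
ee_rot: [-0.607, 0.773, -0.148, 0.111]
contact_force: [1.5, -0.4, 1.0]
gripper_width: 68.5
grasp_force: 0.0
```

```bash
python3 - <<'E'
from h import *
p=cam("wrist")
M=R.from_euler("z",-.24);C=M*R.from_euler("y",-.38)
m=np.array([506,-43.2,102.7]);im=p["frame"].copy()
pr=np.array([proj(p,m+C.apply([c[0],c[1],75])) for c in((13,33),(13,-33),(-13,-33),(-13,33))])
hsv=cv2.cvtColor(im,cv2.COLOR_RGB2HSV);k=((hsv[...,0]>45)&(hsv[...,0]<80)&(hsv[...,1]>120)).astype(np.uint8)
n,lab,st,c=cv2.connectedComponentsWithStats(k);i=1+st[1:,4].argmax();print("green blob l,t,w,h",st[i][:4],"pred",pr.min(0).round(),pr.max(0).round())
row=[ (r,np.nonzero(k[r])[0][[0,-1]].tolist()) for r in range(st[i][1],st[i][1]+st[i][3],8)];print(row)
E
python3 k.py "[506,-43.2,102.7]" "[128,48]"
```

```text
green blob l,t,w,h [291 201  40 106] pred [287. 212.] [331. 309.]
[(201, [309, 324]), (209, [307, 328]), (217, [291, 330]), (225, [292, 330]), (233, [292, 330]), (241, [292, 330]), (249, [292, 330]), (257, [292, 329]), (265, [292, 329]), (273, [293, 329]), (281, [293, 329]), (289, [293, 329]), (297, [292, 329]), (305, [295, 326])]
lin [-0.9, -2.9, 20.9] rot [0.008, -0.007, 0.003] | 21 clk 24.35
lin [-0.9, -2.9, 20.9] rot [0.011, 0.012, -3.138] | 21 clk 24.35
lin [-1.5, -3.6, 100.9] rot [0.008, -0.007, 0.003] | 101 clk 24.35
lin [-1.5, -3.6, 100.9] rot [0.011, 0.012, -3.138] | 101 clk 24.35
```

Call:
{"fn": "arm_command", "kwargs": {"rows": [{"grip": 0.8, "linear": [-1, -3.5, 21], "rot": [0.008, -0.007, 0.003]}, {"grip": 0.8, "linear": [-1, -3.5, 50], "rot": [0.008, -0.007, 0.003]}, {"grip": 0.8, "linear": [-1, -3.5, 75], "rot": [0.008, -0.007, 0.003]}, {"grip": 0.8, "linear": [-1, -3.5, 93], "rot": [0.008, -0.007, 0.003]}, {"grip": 0.8, "linear": [-1, -3.5, 101], "rot": [0.008, -0.007, 0.003]}, {"grip": 0.3, "linear": [-1, -3.5, 101], "rot": [0.008, -0.007, 0.003]}, {"grip": 0.1, "linear": [-1, -3.5, 101], "rot": [0.008, -0.007, 0.003]}, {"grip": 0.1, "linear": [-1, -3.5, 101], "rot": [0.008, -0.007, 0.003]}, {"grip": 0.1, "linear": [-1, -3.5, 101], "rot": [0.008, -0.007, 0.003]}, {"grip": 0.1, "linear": [-1, -3.5, 101], "rot": [0.008, -0.007, 0.003]}]}}

```text
clock: 25.6
position: [494.9, -41.4, 129.7]
ee_rot: [-0.606, 0.772, -0.149, 0.117]
contact_force: [-1.6, 2.0, 2.3]
gripper_width: 25.2
grasp_force: 59.5
```

Call:
{"fn": "arm_command", "kwargs": {"rows": [{"grip": 0.1, "linear": [0, 0, -10], "rot": [0, 0, 0]}, {"grip": 0.1, "linear": [0, 0, -25], "rot": [0, 0, 0]}, {"grip": 0.1, "linear": [0, 0, -50], "rot": [0, 0, 0]}, {"grip": 0.1, "linear": [0, 0, -80], "rot": [0, 0, 0]}, {"grip": 0.1, "linear": [0, 0, -115], "rot": [0, 0, 0]}, {"grip": 0.1, "linear": [0, 0, -165], "rot": [0, 0, 0]}, {"grip": 0.1, "linear": [0, 0, -165], "rot": [0, 0, 0]}]}}

```text
clock: 26.48
position: [435.5, -26.4, 285.6]
ee_rot: [-0.606, 0.772, -0.149, 0.12]
contact_force: [-0.2, 0.5, -3.8]
gripper_width: 25.6
grasp_force: 61.6
```

```bash
python3 - <<'E'
from h import *
yaw=-.194
Q=frame([-np.cos(yaw),-np.sin(yaw),0],[0,0,-1])
go([464.8,341.5,270+19],Q)
s=arm.read_state();print(s["position"],s["contact_force"],s["gripper_width"])
E
```

```text
lin [-364.3, 60.9, -6.0] rot [-0.385, -0.004, -0.046] | 369 clk 26.48
[435.47597097 -26.39396312 285.57856025] [-0.23927288  0.48242273 -3.75316201] 25.583046956056005
```

Call:
{"fn": "arm_command", "kwargs": {"rows": [{"grip": 0.1, "linear": [-50, 8, -6], "rot": [-0.05, 0, -0.005]}, {"grip": 0.1, "linear": [-105, 17, -6], "rot": [-0.1, 0, -0.01]}, {"grip": 0.1, "linear": [-160, 27, -6], "rot": [-0.16, 0, -0.02]}, {"grip": 0.1, "linear": [-215, 36, -6], "rot": [-0.22, 0, -0.026]}, {"grip": 0.1, "linear": [-270, 45, -6], "rot": [-0.28, 0, -0.033]}, {"grip": 0.1, "linear": [-320, 53, -6], "rot": [-0.34, 0, -0.04]}, {"grip": 0.1, "linear": [-350, 58, -6], "rot": [-0.385, -0.004, -0.046]}, {"grip": 0.1, "linear": [-364, 61, -6], "rot": [-0.385, -0.004, -0.046]}, {"grip": 0.1, "linear": [-364, 61, -6], "rot": [-0.385, -0.004, -0.046]}, {"grip": 0.1, "linear": [-364, 61, -6], "rot": [-0.385, -0.004, -0.046]}]}}

```text
clock: 27.72
position: [464.0, 339.0, 264.9]
ee_rot: [-0.635, 0.773, 0.0, -0.004]
contact_force: [0.9, 0.3, -2.3]
gripper_width: 25.1
grasp_force: 61.6
```

```bash
python3 - <<'E'
from h import *
yaw=-.194
Q=frame([-np.cos(yaw),-np.sin(yaw),0],[0,0,-1])
go([464.8,341.5,185+19],Q)
E
```

```text
lin [-3.1, -0.8, 79.9] rot [0.006, -0.006, -0.001] | 80 clk 27.73
```

Call:
{"fn": "arm_command", "kwargs": {"rows": [{"grip": 0.1, "linear": [-4, -0.5, 25], "rot": [0.006, -0.006, 0]}, {"grip": 0.1, "linear": [-4, -0.5, 50], "rot": [0.006, -0.006, 0]}, {"grip": 0.1, "linear": [-4, -0.5, 70], "rot": [0.006, -0.006, 0]}, {"grip": 0.1, "linear": [-4, -0.5, 80], "rot": [0.006, -0.006, 0]}, {"grip": 0.1, "linear": [-4, -0.5, 80], "rot": [0.006, -0.006, 0]}]}}

```text
clock: 28.35
position: [465.1, 343.1, 185.2]
ee_rot: [-0.635, 0.773, 0.0, 0.0]
contact_force: [-0.3, -0.5, -3.1]
gripper_width: 25.4
grasp_force: 61.6
```

```bash
python3 - <<'E'
from h import *
np.set_printoptions(precision=1,suppress=True)
p=cam("wrist");s=arm.read_state();T=s["position"];print(T,s["contact_force"],R.from_quat(s["ee_rot"]).as_rotvec())
hsv=cv2.cvtColor(p["frame"],cv2.COLOR_RGB2HSV);k=((hsv[...,0]>45)&(hsv[...,0]<80)&(hsv[...,1]>110))
for r in range(145,260,6):
    x=np.nonzero(k[r])[0]; 
    if len(x): j=np.nonzero(np.diff(x)>2)[0]; print(r,[(a[0],a[-1]) for a in np.split(x,j+1) if len(a)>1])
M=R.from_euler("z",-.194)
print("rim pred",[proj(p,np.array([464.8,342,61])+M.apply([a,b,0])) for a,b in((26.5,-46.5),(-26.5,-46.5))],"foot",[proj(p,T+M.apply([a,-33,-104])) for a in(13,-13)])
for q,z in(("green_holder_floor",10),("green_holder",0)):
    for a in models.tip_of(p,q)[:1]:print(q,a,atz(p,a["pixel"],z))
E
```

```text
[465.6 343.6 185.9] [ 0.1  0.2 -2.5] [-2.   2.4  0. ]
175 [(np.int64(299), np.int64(336))]
181 [(np.int64(286), np.int64(298)), (np.int64(306), np.int64(349))]
187 [(np.int64(286), np.int64(298)), (np.int64(336), np.int64(348))]
193 [(np.int64(286), np.int64(298)), (np.int64(336), np.int64(348))]
199 [(np.int64(286), np.int64(298)), (np.int64(303), np.int64(327)), (np.int64(336), np.int64(348))]
205 [(np.int64(285), np.int64(327)), (np.int64(336), np.int64(348))]
211 [(np.int64(285), np.int64(293)), (np.int64(300), np.int64(322)), (np.int64(326), np.int64(328)), (np.int64(337), np.int64(348))]
217 [(np.int64(286), np.int64(333)), (np.int64(337), np.int64(348))]
223 [(np.int64(286), np.int64(333)), (np.int64(338), np.int64(348))]
229 [(np.int64(286), np.int64(336)), (np.int64(339), np.int64(347))]
235 [(np.int64(286), np.int64(338)), (np.int64(341), np.int64(347))]
241 [(np.int64(301), np.int64(318)), (np.int64(344), np.int64(347))]
247 [(np.int64(288), np.int64(337)), (np.int64(344), np.int64(347))]
253 [(np.int64(286), np.int64(340)), (np.int64(344), np.int64(347))]
259 [(np.int64(285), np.int64(342)), (np.int64(345), np.int64(346))]
rim pred [array([280.8, 171.7]), array([348.3, 171.6])] foot [array([296.4, 195.8]), array([331.6, 195.7])]
```

Numeric check: the rim centre is at column 317 and the case foot at 315, about 1.5 mm apart and within the flare. Nudging 1 mm and lowering.

Call:
{"fn": "arm_command", "kwargs": {"rows": [{"grip": 0.1, "linear": [0, 1, 8], "rot": [0, 0, 0]}, {"grip": 0.1, "linear": [0, 1, 16], "rot": [0, 0, 0]}, {"grip": 0.1, "linear": [0, 1, 22], "rot": [0, 0, 0]}, {"grip": 0.1, "linear": [0, 1, 28], "rot": [0, 0, 0]}, {"grip": 0.1, "linear": [0, 1, 33], "rot": [0, 0, 0]}]}}

```text
clock: 29.12
position: [464.4, 343.7, 151.8]
ee_rot: [-0.635, 0.772, -0.0, 0.0]
contact_force: [0.3, -1.2, -1.6]
gripper_width: 25.5
grasp_force: 61.8
```

Call:
{"fn": "arm_command", "kwargs": {"rows": [{"grip": 0.1, "linear": [0, 0, 4], "rot": [0, 0, 0]}, {"grip": 0.1, "linear": [0, 0, 8], "rot": [0, 0, 0]}, {"grip": 0.1, "linear": [0, 0, 12], "rot": [0, 0, 0]}, {"grip": 0.1, "linear": [0, 0, 16], "rot": [0, 0, 0]}]}}

```text
clock: 29.62
position: [462.5, 344.3, 140.0]
ee_rot: [-0.635, 0.772, 0.001, -0.0]
contact_force: [-12.3, -0.3, 19.1]
gripper_width: 25.3
grasp_force: 64.5
```

Call:
{"fn": "arm_command", "kwargs": {"rows": [{"grip": 0.1, "linear": [0, 0, 3], "rot": [0, 0, 0]}, {"grip": 0.1, "linear": [0, 0, 6], "rot": [0, 0, 0]}, {"grip": 0.1, "linear": [0, 0, 9], "rot": [0, 0, 0]}, {"grip": 0.1, "linear": [0, 0, 12], "rot": [0, 0, 0]}, {"grip": 0.1, "linear": [0, 0, 15], "rot": [0, 0, 0]}, {"grip": 0.1, "linear": [0, 0, 18], "rot": [0, 0, 0]}, {"grip": 0.1, "linear": [0, 0, 21], "rot": [0, 0, 0]}]}}

```text
clock: 30.5
position: [462.3, 344.2, 118.3]
ee_rot: [-0.635, 0.772, 0.001, -0.0]
contact_force: [-12.8, -1.2, 16.1]
gripper_width: 25.5
grasp_force: 64.3
```

Call:
{"fn": "arm_command", "kwargs": {"rows": [{"grip": 0.1, "linear": [0, 0, 2.5], "rot": [0, 0, 0]}, {"grip": 0.1, "linear": [0, 0, 5], "rot": [0, 0, 0]}, {"grip": 0.1, "linear": [0, 0, 7], "rot": [0, 0, 0]}, {"grip": 0.1, "linear": [0, 0, 7], "rot": [0, 0, 0]}]}}

```text
clock: 31.0
position: [462.4, 344.2, 115.2]
ee_rot: [-0.635, 0.772, 0.001, 0.0]
contact_force: [-18.5, -4.8, 35.3]
gripper_width: 25.4
grasp_force: 66.8
```

Home. Release and retreat.

Call:
{"fn": "arm_command", "kwargs": {"rows": [{"grip": 0.1, "linear": [0, 0, -4], "rot": [0, 0, 0]}, {"grip": 0.7, "linear": [0, 0, -5], "rot": [0, 0, 0]}, {"grip": 0.7, "linear": [0, 0, -5], "rot": [0, 0, 0]}, {"grip": 0.7, "linear": [0, 0, -5], "rot": [0, 0, 0]}, {"grip": 0.7, "linear": [0, 0, -30], "rot": [0, 0, 0]}, {"grip": 0.8, "linear": [0, 0, -80], "rot": [0, 0, 0]}, {"grip": 0.8, "linear": [0, 0, -135], "rot": [0, 0, 0]}, {"grip": 0.8, "linear": [60, 0, -170], "rot": [0, 0, 0]}, {"grip": 0.8, "linear": [120, 0, -170], "rot": [0, 0, 0]}, {"grip": 0.8, "linear": [140, 0, -170], "rot": [0, 0, 0]}]}}

```text
clock: 32.25
position: [436.7, 204.2, 278.7]
ee_rot: [-0.634, 0.773, 0.0, 0.001]
contact_force: [-0.1, 0.5, -0.3]
gripper_width: 68.5
grasp_force: 0.0
```

```bash
python3 - <<'E'
from h import *
np.set_printoptions(precision=1,suppress=True)
P={n:cam(n) for n in("scene","side")}
for q in("red_mid","red_foot","green_mid","green_foot","bar_mid","mug","can","cup","stapler","notebook"):
    l=[]
    for n in P:
        r=models.tip_of(P[n],q)
        if r and r[0]["score"]>.4:l.append((P[n],r[0]["pixel"]))
    print(q,tri(l) if len(l)>1 else l and atz(*l[0],0))
# top rows of cases vs. predicted home top centres
for n in P:
  hsv=cv2.cvtColor(P[n]["frame"],cv2.COLOR_RGB2HSV);H,S=hsv[...,0],hsv[...,1]
  for c,o,yaw,m in(("red",(604,330.5),-.272,((H<8)|(H>172))&(S>120)),("green",(462.5,344),-.194,(H>45)&(H<80)&(S>100))):
    M=R.from_euler("z",yaw)
    f=lambda z:min(proj(P[n],np.array([*o,z])+M.apply([a,b,0]))[1] for a in(13,-13) for b in(33,-33))
    u=proj(P[n],[*o,110]).astype(int);col=m[u[1]-60:u[1]+40,u[0]-15:u[0]+15];ys=np.nonzero(col)[0]
    print(n,c,"top row",ys.min()+u[1]-60 if len(ys) else None,"pred home",round(f(160),1),"10mm higher",round(f(170),1))
s=arm.read_state();print(s["position"],s["contact_force"],s["gripper_width"])
E
```

```text
red_mid [606.9 321.5  85.9]
red_foot [ 460.9  528.7 -151.1]
green_mid [ 645.4 -203.1  225.6]
green_foot [460.3 358.1  -2.8]
bar_mid [ 537.3 -350.9    9. ]
mug [369.  175.9   5.6]
can [ 756.3 -215.4    0.4]
cup [786.6  55.7  12.1]
stapler [ 373.6 -154.5    2.9]
notebook [757.  236.3  -1.3]
scene red top row 180 pred home 179.7 10mm higher 175.7
scene green top row 155 pred home 153.7 10mm higher 149.9
side red top row 134 pred home 133.3 10mm higher 130.1
side green top row 132 pred home 133.7 10mm higher 130.5
[437.2 206.5 278.1] [ 0.6  0.2 -0.2] 68.50270338202536
```

The top edges match home height for both cases, the bystanders haven't moved, and the bar is in the tray. Handing in.

```bash
python3 -c "
from bench import job;print(job.job_done())"
```

```text
the job is handed in; nothing more can be done
None
```

Job handed in at about 33 s on the robot clock: the bar lies lengthwise in the blue tray, both cases stand home in their own-colour holders and the bystanders did not move; I viewed 11 pictures against the limit of 10.

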